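Locate and clamp a name-plate blank on the engraver's pallet

TASK

Load the brass name-plate blank for engraving: lay it flat on the aluminium pallet, push it square against the two locating pins so that it bears on both, then slide it along them until it bears on the end stop, and lock it there by pressing the toggle clamp's handle fully down. Use light fingertip pressure, for the pins and the stop must not be strained; set the blank down without dropping it, and leave the stapler and the calculator where they are.

Things in the scene. Friction and masses are not known exactly. Their poses are not given: they have to be found in the camera images.
- blank: Brass name-plate blank, a plain rectangular plate 60 x 140 x 10 mm (x, y, z), about 0.7 kg, the same both ways round and both sides up. Origin at the centre of its underside; y runs along its length, z up. It starts lying flat on the felt mat.
- pallet: Engraving pallet, fixed: aluminium plate 200 x 240 mm (x, y); its flat top (the bed) is 22 mm above the counter. Origin at the centre of its underside, at counter height. Two locating pins stand on it at x = 24, y = +40 and -40 mm; the bed on their -x side is free but for the end stop at its +y end. Pins and stop may each bear at most 12 N. The blank slides on the bed with 1 to 3 N of dry friction.
- seat (a point): Point on the bed, axes as the pallet's, at pallet x = -10 mm, y = 0: when the blank's long edge touches both pins (length along y), the centre of its underside is at this x.
- pin_left: Locating pin at the pallet's y = +40 mm: upright steel dowel, 8 mm diameter, 14 mm high. Origin at its foot, on the bed. An askew blank turns about the first pin it meets, under a push of some 3 to 7 N, before it bears on the other.
- pin_right: Locating pin at the pallet's y = -40 mm, like the other. Origin at its foot, on the bed.
- end_stop: End stop on the bed: fixed steel block 36 x 20 x 16 mm (x, y, z) with a screw head 5 mm high, axes parallel to the pallet's. Origin at the centre of its underside. Its -y face, 10 mm from the origin, is the stop: with the blank's end against it the blank's centre is 80 mm from the origin towards -y. Set at a different place along the pallet's y each time.
- clamp_handle (a joint): Toggle clamp's handle: 0 = open, rising at 60 degrees; 1.0 rad = fully down, about level, pointing to the pallet's +x, the arm's rubber tip then pressing on the blank with about 6 N. It turns about a level axis along the pallet's y through point clamp_pivot, stays where it is left, and takes some 7 to 12 N at the grip. Above 0.95 it is locked.
- clamp_pivot (a point): Handle's pivot on the toggle clamp, which is fixed behind the pins: 72 mm along the pallet's x, 52 mm above the counter, axes as the pallet's. The clamp's base takes pallet x = 43 to 95, y = -18 to 18 mm, up to 57 mm above the counter; while open, its upright holding arm takes x = 18 to 60 mm, up to 110 mm above the counter.
- handle_grip (a point): Middle of the clamp handle's red vinyl grip, 85 mm from the pivot along the handle; the grip is a bar 22 mm wide (along the pallet's y), 14 mm thick, reaching 23 mm past this point and 59 mm back from it.
- mat: Grey felt mat, fixed, 150 x 220 x 4 mm (x, y, z); the blank starts on it. Origin at the centre of its underside.
- stapler: Stapler, 135 x 34 mm, 52 mm high, standing loose. Origin at the centre of its underside. Leave alone.
- calculator: Desk calculator, 150 x 106 mm, 22 mm high, loose. Origin at the centre of its underside. Leave alone.
Mind the look-alikes: they are no part of the job. Several things look just like the blank: the one meant starts farthest to the robot's left.

How it is judged:
By the outcome, as a careful person would: the job done as asked, in the order asked, and still so for the second after the job is handed in, with the robot touching nothing.
It also fails if it takes over 72 s, if anything falls off the work surface, if the arm or the gripper's body presses on something with over 40 N, if the wrist force passes 120 N, or if a joint passes its speed limit or range.

ROBOT

A 7-joint arm with a two-finger parallel gripper is mounted at the origin on the work surface. World frame = base frame: x ahead of the robot, y to its left, z up, the work surface at z = 0. Lengths are in m, angles in rad, forces in N, time in s.
With the tool pointing down it reaches from about 0.4 to 0.85 m from the base axis. Payload 10.4 kg.
Tool frame: the origin (TCP) lies midway between the tips of the shut fingers; the grasp point (between the pads) lies 19 mm behind it (r.grasp_offset is the distance from the TCP to the grasp point, in m); x points along the fingers, y is the direction in which the jaws open and shut, and the axes are right-handed (so a half turn about x gives the same grasp; the last joint's range is limited). The gripper opens to 87 mm and grips with 3 to 60 N. Pads are 19 mm wide; open, the fingers measure 117 mm over their backs; the gripper's body (75 mm by 190 mm) begins 51 mm behind the grasp point.
Start: joints at [-1.233, 0.332, -0.065, 1.46, 0.022, 1.35, -0.088], TCP at [0.221, 0.585, 0.185] pointing down, gripper open.
Joint ranges: [-2.6, 2.6], [-0.5, 2.12], [-1.47, 1.34], [0.16, 2.42], [-1.27, 4.41], [0.06, 2.06], [-2.6, 2.6]. Speed limits (rad/s): [2.22, 2.22, 2.79, 2.79, 3.14, 3.14, 3.14].

INTERFACE

Orientations are given as a unit quaternion [x, y, z, w].
In Python, from bench import r, vision, close_job gives the robot as it stands. The module is installed in compiled form; this text tells all that it offers.
- The arm moves only by the shell command python3 -m pendant 'ROWS' [OPENING] [FORCE]. ROWS is text: rows parted by semicolons, each of 6 numbers parted by spaces: the shift along the tool's x, y, z in units of 0.25 m (1.0 is 0.25 m), then the turn, a rotation vector about the tool's x, y, z in units of 1.5 rad (1.0 is 1.5 rad). A call has 1 to 8 rows; each row is the pose to reach, as a shift and turn from the pose commanded when the call began, along the tool's axes at that moment; what a row does not reach only later rows make up. A row lasts 1/10 s, in which the tool goes at most 50 mm and 8.59 degrees, less where a joint would pass 70% of its speed; a pose out of reach is approached as far as the arm can. A call with a number of a shift or a turn outside -1 to 1 is refused whole. A call with a gripper value outside its range is refused whole. OPENING is the gripper command: -1 is shut, 1 is fully open, values between are in proportion, set as the call begins (- or left out, the last holds). The fingers move at their own pace and stop on an object; FORCE is the grip in N (left out, the last holds). Time passes only in rows, so rows that repeat a pose let the fingers close. It gives the time, the measured TCP pose, the force and the opening at its end, in the units of the state.
- r.read_state(): the state, without advancing time (a new reading comes with each control period).
- vision.camera(name): name is "side" or "top" or "wrist"; returns (picture, depth): 400x640x3 uint8, blue, green, red; 400x640 float32, m along the optical axis (not along the pixel's ray), 0 where there is no reading.
- vision.get_calibration(name): a dict with "camera_matrix" (3x3 intrinsics, pixels), "rvec" (rotation vector, rad) and "tvec" (3), from world to camera coordinates, as OpenCV has them. Camera axes: x right, y down, z forward; pixel columns grow to the right and rows downward; lengths in m; the calibration is good to about 2 mm. A picture is of the moment at which its call begins: read the wrist's pose just before it. get_calibration takes no time and is no camera call; for the wrist camera it gives the pose at the moment of the call.
- close_job(): hands the job in, once; it reports no verdict.
The state is a dict: "time": time; "joint_positions": joint angles; "joint_vel": joint speeds; "joint_torque": joint torques, N m; "ee_pos": TCP position; "eef_rot": TCP orientation; "ft_force": force on the tool from outside, world axes, zero at the start; "torque": the same for the moment, N m; "width": finger opening in m.
Only numpy, scipy, OpenCV 4.12 (cv2) and the standard library are available. Lean on these libraries where they do the work, as an engineer would, in place of code of your own. Each camera call takes 0.05 s, during which the arm holds its last target. There are 200 camera calls.

## Working session

There is one attempt and no reset: what is moved stays moved. The work goes in short steps, Python scripts to look and compute and a shell command to move; the robot and the scene stay as the last step left them, time stands still between calls to the robot, and variables do not carry over. Pictures are saved under pics/ and viewed, about 8 in all and at most 12, crops included, and the job is handed in when it is done.

```bash
mkdir -p pics; cat > h.py <<'E'
import numpy as np, cv2
from bench import r, vision
from scipy.spatial.transform import Rotation as R
np.set_printoptions(precision=4,suppress=True)
def snap(n,f=None):
    c=vision.get_calibration(n); im,d=vision.camera(n)
    if f: cv2.imwrite('pics/'+f,im)
    K=np.array(c['camera_matrix']);Rm=cv2.Rodrigues(np.array(c['rvec'],float))[0];t=np.array(c['tvec'],float).ravel()
    return im,d,(K,Rm,t)
def ray(c,u,v,z):
    K,Rm,t=c; o=-Rm.T@t; w=Rm.T@np.linalg.solve(K,[u,v,1.]); return o+w*(z-o[2])/w[2]
def dep(c,d,u,v):
    K,Rm,t=c; return Rm.T@(np.linalg.solve(K,[u,v,1.])*d[int(v),int(u)]-t)
def proj(c,p):
    K,Rm,t=c; q=K@(Rm@np.asarray(p,float)+t); return q[:2]/q[2]
def rel(p,rot=None):
    s=r.read_state(); Q=R.from_quat(s['eef_rot']); return Q.inv().apply(np.asarray(p)-s['ee_pos'])/0.25
E
python3 - <<'E'
from h import *
s=r.read_state(); print(s); print(R.from_quat(s['eef_rot']).as_matrix())
for n in('top','side'):
    im,d,c=snap(n,n+'1.png'); np.savez(n+'1.npz',im=im,d=d,K=c[0],R=c[1],t=c[2]); print(n,-c[1].T@c[2])
E
```

```text
{'time': 0.0, 'joint_positions': array([-1.2326,  0.3329, -0.0647,  1.4609,  0.0216,  1.3499, -0.0885]), 'joint_vel': array([ 0.0005,  0.0003, -0.0005, -0.0006,  0.0011, -0.0005, -0.0011]), 'joint_torque': array([  0.0005, -62.3258,   0.0249, -38.9886,  -0.0613,   0.0399,
         0.0002]), 'ee_pos': array([0.2205, 0.5843, 0.1846]), 'eef_rot': array([ 0.1263,  0.6957, -0.1274,  0.6956]), 'ft_force': array([ 1.1837, -0.7637, -0.4744]), 'torque': array([ 0.0373, -0.0094, -0.0259]), 'width': 0.08713044094129357}
[[-0.0004  0.3529  0.9356]
 [-0.0014  0.9356 -0.3529]
 [-1.     -0.0015  0.0001]]
top [0.5424 0.0147 0.8605]
side [ 0.2141 -0.5161  0.6777]
```

View pics/top1.png

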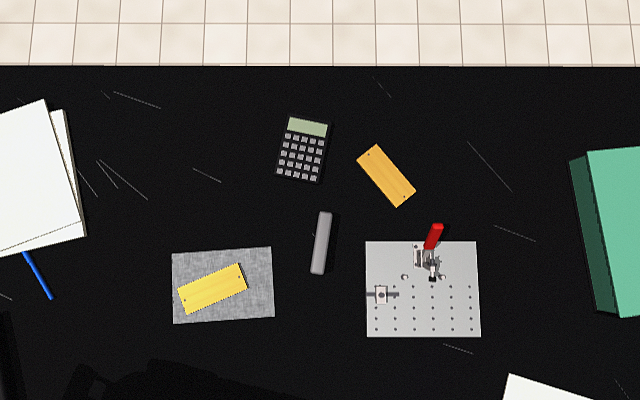

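View pics/side1.png

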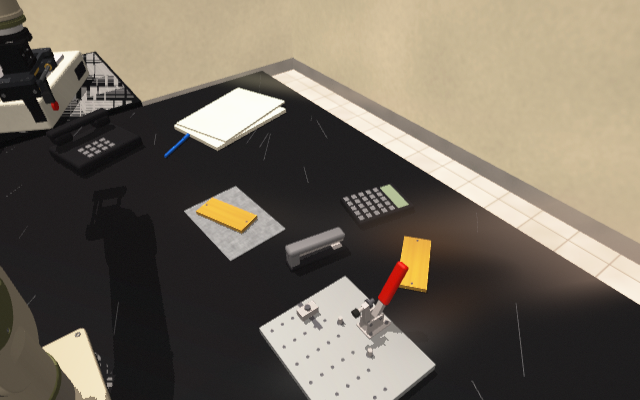

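The top view shows two brass plates: one on the mat at (212,288) and one beside the calculator at (386,175). Image left is the robot's left (+y), so the mat plate is the blank, which agrees with "starts on the felt mat". The pallet is at (423,289), with the end stop near (381,295), pins near (405,276) and (442,276), and the red handle at (433,237). I'll confirm with a crop and measure.

```bash
python3 - <<'E'
from h import *
z=np.load('top1.npz'); im=z['im'];d=z['d'];c=(z['K'],z['R'],z['t'])
hsv=cv2.cvtColor(im,cv2.COLOR_BGR2HSV)
def box(m,zp,name,fill=False):
    cs,_=cv2.findContours(m.astype(np.uint8),cv2.RETR_EXTERNAL,cv2.CHAIN_APPROX_NONE)
    for k in cs:
        if cv2.contourArea(k)<800: continue
        P=np.array([ray(c,u,v,zp)[:2] for u,v in k[:,0]])
        b=cv2.minAreaRect((P*1000).astype(np.float32)); q=cv2.boxPoints(b)
        print(name,k[:,0].mean(0),b, 'depth z',dep(c,d,*k[:,0].mean(0))[2]); print(q.round(1).tolist())
box((hsv[...,0]>12)&(hsv[...,0]<35)&(hsv[...,1]>110)&(hsv[...,2]>90),.014,'brass')
g=(hsv[...,2]>120)&(hsv[...,1]<60); g[:235]=0;g[345:]=0;g[:,:355]=0;g[:,490:]=0
g=cv2.morphologyEx(g.astype(np.uint8),cv2.MORPH_CLOSE,np.ones((7,7)))
box(g,.022,'pallet')
r_=((hsv[...,0]<8)|(hsv[...,0]>172))&(hsv[...,1]>150)&(hsv[...,2]>80)
ys,xs=np.nonzero(r_); print('red',xs.min(),xs.max(),ys.min(),ys.max()); 
P=np.array([dep(c,d,x,y) for x,y in zip(xs,ys) if d[y,x]>0 and 380<x<480]);print(P.min(0),P.max(0),P.mean(0))
a=cv2.resize(im[210:350,355:495],None,fx=4,fy=4,interpolation=cv2.INTER_CUBIC)
b=cv2.resize(im[235:335,165:225+65],None,fx=2,fy=2); A=np.zeros((560,810,3),np.uint8);A[:,:560]=a;A[:200,560:]=b
cv2.imwrite('pics/crop1.png',A)
E
```

```text
brass [211.5412 288.1118] ((469.11456298828125, 236.11965942382812), (59.790157318115234, 139.3616485595703), 23.15595817565918) depth z 0.016463431598274722
[[414.20001220703125, 288.3999938964844], [469.0, 160.3000030517578], [524.0, 183.8000030517578], [469.20001220703125, 311.8999938964844]]
brass [385.6045 175.1045] ((716.2828979492188, -142.91885375976562), (139.9840545654297, 60.78620147705078), 38.67376708984375) depth z 0.009273290765461267
[[642.5999755859375, -162.89999389648438], [680.5999755859375, -210.39999389648438], [789.9000244140625, -122.9000015258789], [751.9000244140625, -75.5]]
pallet [422.1277 288.1017] ((470.11767578125, -212.68112182617188), (239.02748107910156, 198.03875732421875), 89.91039276123047) depth z 0.021659959388220296
[[370.8999938964844, -332.0], [569.0, -332.29998779296875], [569.2999877929688, -93.30000305175781], [371.29998779296875, -93.0]]
red 424 443 223 249
[ 0.5511 -0.268   0.0005] [ 0.6097 -0.2014  0.1502] [ 0.5757 -0.2107  0.1207]
```

```bash
python3 -c "
import cv2;a=cv2.imread('pics/crop1.png');cv2.imwrite('pics/crop1.png',a[:,:800])"
```

```text
(no output)
```

View pics/crop1.png

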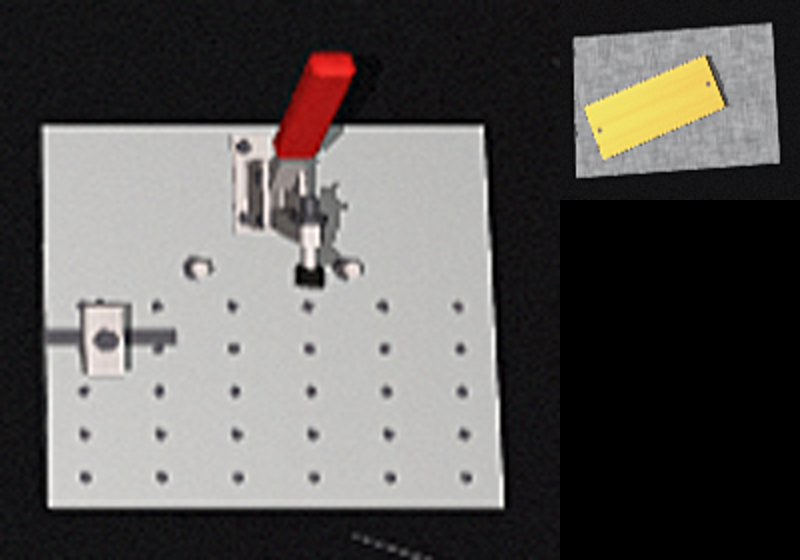

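The enlarged crop confirms the plate on the mat as the blank, lying askew at about 23°. The stop block is at crop (105,340) and the pins at (200,266) and (350,268). Next I'll work out the stop and pin positions and start moving.

```bash
cat >> h.py <<'E'
PAL=np.array([.4701,-.2127])
def units(p,yaw,pal=False):
    """rows numbers to reach TCP p with tool y at world yaw (deg), tool down"""
    p=np.array(p,float)
    if pal: p[:2]+=PAL
    s=r.read_state(); Q=R.from_quat(s['eef_rot']); a=np.radians(yaw); y=[np.cos(a),np.sin(a),0]; x=[0,0,-1.]
    T=R.from_matrix(np.array([x,y,np.cross(x,y)]).T)
    return np.r_[Q.inv().apply(p-s['ee_pos'])/.25,(Q.inv()*T).as_rotvec()/1.5].round(3)
E
python3 - <<'E'
from h import *
z=np.load('top1.npz'); c=(z['K'],z['R'],z['t'])
for n,u,v,h in[('stop',105,340,.038),('stop -y edge',130,340,.038),('stop +y edge',80,340,.038),('pinL',202,266,.036),('pinR',351,268,.036)]:
    print(n,(ray(c,355+u/4-.4,210+v/4-.4,h)[:2]-PAL)*1000)
print(units([.469,.236,.185],23.2))
E
python3 -m pendant '-0.48 0 0 0 0 0' 2>/dev/null | head -c 0; echo
```

```text
stop [-12.5585  90.571 ]
stop -y edge [-12.5741  77.5516]
stop +y edge [-12.5429 103.5888]
pinL [25.1415 38.3889]
pinR [ 24.0275 -39.899 ]
[-0.    -0.953  1.422  0.537  0.     0.001]
```

That last line was my slip: a stray one-row move of up to 50 mm upward in free air, harmless. I'll carry on from the pose it left.

```bash
python3 -m pendant '0 -0.48 0.7 0.27 0 0;0 -0.48 0.7 0.27 0 0;0 -0.48 0.7 0.27 0 0;0 -0.48 0.7 0.27 0 0;0 -0.48 0.7 0.27 0 0' 1; python3 -c "
from h import *
print(units([.469,.236,.15],23.2))"
```

```text
time: 0.7
ee_pos: [0.3461, 0.4056, 0.2356]
eef_rot: [0.267, 0.654, -0.267, 0.655]
ft_force: [0.2, -0.3, 0.3]
width: 0.0868
[ 0.344 -0.142  0.825  0.262  0.001 -0.   ]
```

```bash
python3 -m pendant '0.344 -0.142 0.825 0.262 0 0;0.344 -0.142 0.825 0.262 0 0;0.344 -0.142 0.825 0.262 0 0;0.344 -0.142 0.825 0.262 0 0;0.344 -0.142 0.825 0.262 0 0;0.344 -0.142 0.825 0.262 0 0;0.344 -0.142 0.825 0.262 0 0'; python3 - <<'E'
from h import *
im,d,c=snap('wrist','w1.png')
hsv=cv2.cvtColor(im,cv2.COLOR_BGR2HSV)
m=((hsv[...,0]>12)&(hsv[...,0]<35)&(hsv[...,1]>110)&(hsv[...,2]>60)).astype(np.uint8)
k=max(cv2.findContours(m,0,1)[0],key=cv2.contourArea)
P=np.array([ray(c,u,v,.014)[:2] for u,v in k[:,0]])
print(k[:,0].min(0),k[:,0].max(0),cv2.minAreaRect((P*1000).astype(np.float32)))
print(units([.469,.236,.008],23.2))
E
```

```text
time: 1.4
ee_pos: [0.4657, 0.2425, 0.149]
eef_rot: [0.387, 0.592, -0.387, 0.591]
ft_force: [-0.1, 0.5, -0.4]
width: 0.0875
[295 301] [600 319] ((696.134033203125, 140.24569702148438), (407.8448486328125, 28.42511558532715), 23.639062881469727)
[ 0.566  0.001  0.033  0.006 -0.     0.   ]
```

View pics/w1.png

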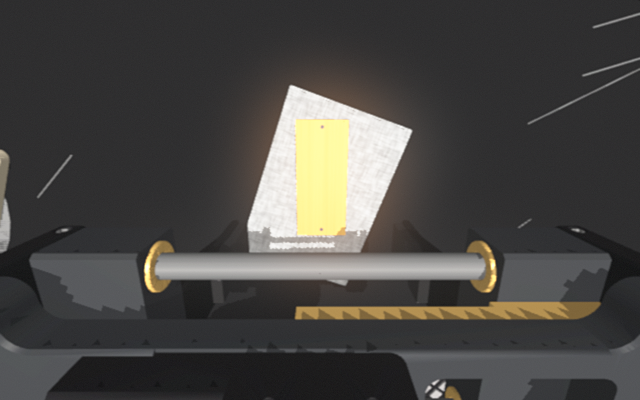

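The wrist view shows the blank upright at columns 296–348, rows 120–235, parallel to the jaws. My mask caught the gripper's orange trim instead, so I'll measure again from the visible edges.

```bash
python3 - <<'E'
from h import *
im=cv2.imread('pics/w1.png'); k=vision.get_calibration('wrist'); c=(np.array(k['camera_matrix']),cv2.Rodrigues(np.array(k['rvec'],float))[0],np.array(k['tvec'],float).ravel())
hsv=cv2.cvtColor(im,cv2.COLOR_BGR2HSV); m=((hsv[...,0]>12)&(hsv[...,0]<35)&(hsv[...,1]>60)).astype(np.uint8); m[250:]=0;m[:,:270]=0;m[:,380:]=0
k=max(cv2.findContours(m,0,1)[0],key=cv2.contourArea)
P=np.array([ray(c,u,v,.014)[:2] for u,v in k[:,0]])
print(k[:,0].min(0),k[:,0].max(0),cv2.minAreaRect((P*1000).astype(np.float32)))
print('holes mid',(ray(c,322,127,.014)+ray(c,321.5,229.5,.014))/2)
E
```

```text
[295 119] [348 235] ((469.3922119140625, 238.17062377929688), (60.483760833740234, 140.47833251953125), 23.439546585083008)
holes mid [0.4705 0.2379 0.014 ]
```

```bash
python3 -m pendant '0.2 0.001 0.029 0.006 0 0;0.4 0.001 0.029 0.006 0 0;0.53 0.001 0.029 0.006 0 0;0.57 0.001 0.029 0.006 0 0;0.57 0.001 0.029 0.006 0 0' 1 40;  python3 -m pendant '0 0 0 0 0 0;0 0 0 0 0 0;0 0 0 0 0 0;0 0 0 0 0 0;0 0 0 0 0 0;0 0 0 0 0 0;0 0 0 0 0 0;0 0 0 0 0 0' -1 40
```

```text
time: 1.95
ee_pos: [0.4683, 0.2366, 0.0065]
eef_rot: [0.389, 0.591, -0.39, 0.59]
ft_force: [-0.8, -0.1, 1.2]
width: 0.0874
time: 2.75
ee_pos: [0.4692, 0.2356, 0.0068]
eef_rot: [0.39, 0.59, -0.39, 0.59]
ft_force: [-0.2, 0.7, 0.5]
width: 0.0311
```

The width came out at 31 mm and it should have stopped at 60, so the fingers may have passed over the plate. I'll look before doing anything else.

```bash
python3 - <<'E'
from h import *
print(r.read_state()['width'],r.read_state()['ft_force'])
im,d,c=snap('wrist'); im2,d2,c2=snap('side')
A=np.zeros((400,800,3),np.uint8); A[:,:420]=im[:,110:530]; A[:,420:]=cv2.resize(im2[150:290,150:283],(380,400),interpolation=cv2.INTER_CUBIC)
cv2.imwrite('pics/w2.png',A); print(r.read_state()['width'])
E
```

```text
0.03109735427354626 [-0.216   0.7386  0.5305]
0.02289385612700913
```

View pics/w2.png

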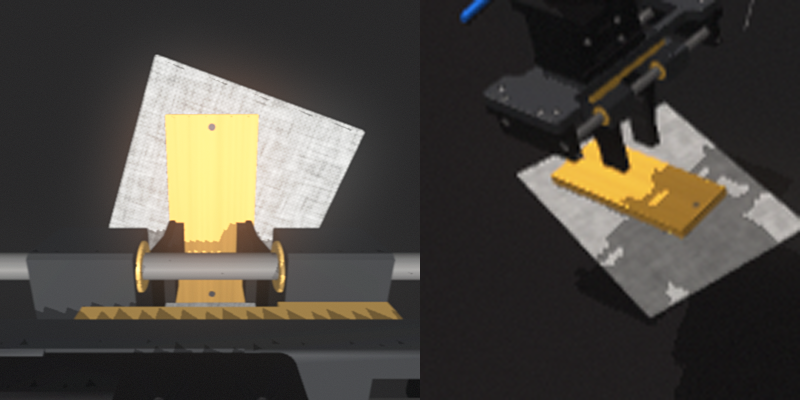

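The wrist view shows both fingers inside the plate's outline and still closing. The side view shows their tips standing above its top. The tips evidently sit higher than the TCP when the fingers are open, so I'll reopen, lift a little, and measure the tip height from depth.

```bash
python3 -m pendant '-0.08 0 0 0 0 0;-0.12 0 0 0 0 0;-0.12 0 0 0 0 0;-0.12 0 0 0 0 0;-0.12 0 0 0 0 0;-0.12 0 0 0 0 0;-0.12 0 0 0 0 0;-0.12 0 0 0 0 0' 1; python3 - <<'E'
from h import *
s=r.read_state(); Q=R.from_quat(s['eef_rot']); print(s['width'],s['ee_pos'])
im,d,c=snap('side','s2.png'); K,Rm,t=c
v,u=np.mgrid[0:400,0:640]; X=(np.linalg.inv(K)@np.stack([u.ravel()*d.ravel(),v.ravel()*d.ravel(),d.ravel()])-t[:,None]).T@Rm
L=Q.inv().apply(X-s['ee_pos']); ok=(d.ravel()>0)&(abs(L[:,1])<.062)&(abs(L[:,2])<.012)&(L[:,0]<.012)&(L[:,0]>-.05)&(X[:,2]>.019)
for a,b in((-.062,-.04),(-.04,-.03),(-.03,.03),(.03,.04),(.04,.062)):
    q=ok&(L[:,1]>a)&(L[:,1]<b); print(a,b,q.sum(), 'lowest z',np.sort(X[q,2])[:6])
im2,d2,c2=snap('top')
hsv=cv2.cvtColor(im2,cv2.COLOR_BGR2HSV);m=(hsv[...,0]>12)&(hsv[...,0]<35)&(hsv[...,1]>110)&(hsv[...,2]>60)
ys,xs=np.nonzero(m[230:330,160:290]);P=np.array([ray(c2,x+160,y+230,.014)[:2] for x,y in zip(xs,ys)]);print(P.min(0),P.max(0))
E
```

```text
time: 3.65
ee_pos: [0.4691, 0.2356, 0.0366]
eef_rot: [0.39, 0.59, -0.39, 0.59]
ft_force: [0.6, -0.6, 0.4]
width: 0.0791
0.07906398950473523 [0.4691 0.2356 0.0366]
-0.062 -0.04 42 lowest z [0.0731 0.0735 0.0736 0.0747 0.0748 0.0752]
-0.04 -0.03 0 lowest z []
-0.03 0.03 0 lowest z []
0.03 0.04 29 lowest z [0.0733 0.0736 0.0744 0.0751 0.0757 0.0758]
0.04 0.062 11 lowest z [0.074  0.0756 0.0762 0.0768 0.0794 0.0807]
[0.3864 0.1629] [0.5222 0.3366]
```

```bash
python3 - <<'E'
from h import *
im=cv2.imread('pics/s2.png'); k=vision.get_calibration('side'); c=(np.array(k['camera_matrix']),cv2.Rodrigues(np.array(k['rvec'],float))[0],np.array(k['tvec'],float).ravel())
s=r.read_state(); Q=R.from_quat(s['eef_rot'])
A=cv2.convertScaleAbs(cv2.resize(im[130:270,160:320],None,fx=4,fy=4,interpolation=cv2.INTER_CUBIC),alpha=2,beta=20)
for y in(-.04,0,.04):
    for x,col in((0,(0,255,0)),(-.02,(255,0,255)),(-.037,(255,255,0))):
        p=proj(c,s['ee_pos']+Q.apply([x,y,0])); q=(p-[160,130])*4; cv2.circle(A,(int(q[0]),int(q[1])),4,col,-1)
cv2.imwrite('pics/s2c.png',A)
E
```

```text
(no output)
```

View pics/s2c.png

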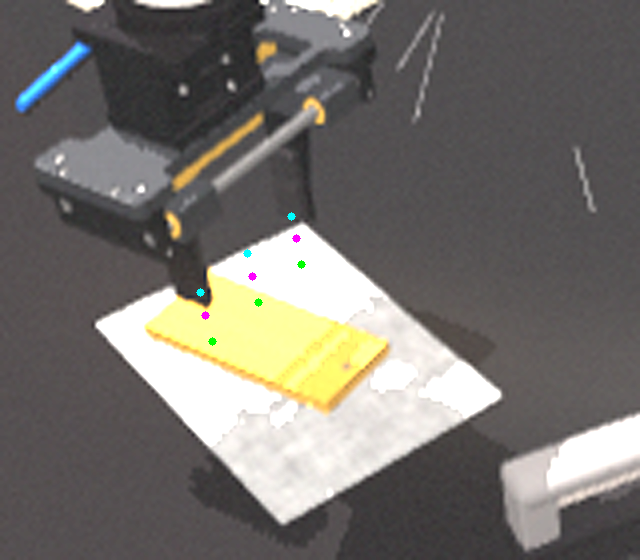

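The green dots mark the reported TCP height and the cyan ones 37 mm above it. The visible fingertips, near (195,298) and (302,222), lie at about the cyan dots. Depth agrees: tips at z≈0.073 while the TCP reads 0.037. So the open tips are about 35 mm above the reported TCP, and I'll go down by what I see, watching the force.

```bash
cat >> h.py <<'E'
def tips(f=None):
    s=r.read_state(); Q=R.from_quat(s['eef_rot']); im,d,c=snap('side',f); K,Rm,t=c
    v,u=np.mgrid[0:400,0:640]; X=(np.linalg.inv(K)@np.stack([u.ravel()*d.ravel(),v.ravel()*d.ravel(),d.ravel()])-t[:,None]).T@Rm
    L=Q.inv().apply(X-s['ee_pos']); dark=im.reshape(-1,3).max(1)<60
    ok=dark&(d.ravel()>0)&(abs(L[:,1])<.066)&(abs(L[:,2])<.014)&(abs(L[:,0])<.09)&(X[:,2]>-.01)
    print('tcp',s['ee_pos'],'w',s['width'])
    for a,b in((-.066,-.03),(-.03,0),(0,.03),(.03,.066)):
        q=ok&(L[:,1]>a)&(L[:,1]<b); print(a,b,q.sum(),'lowest z',np.sort(X[q,2])[:5],'y',L[q,1].min() if q.any() else 0,L[q,1].max() if q.any() else 0)
E
python3 -m pendant '0.1 0 0 0 0 0;0.14 0 0 0 0 0;0.14 0 0 0 0 0' ; python3 -c "
from h import *
tips()"
```

```text
time: 4.05
ee_pos: [0.468, 0.2349, 0.0004]
eef_rot: [0.389, 0.59, -0.391, 0.59]
ft_force: [-0.4, -0.8, 0.5]
width: 0.0866
tcp [0.468  0.2349 0.0004] w 0.08658244494610341
-0.066 -0.03 105 lowest z [0.0384 0.0391 0.0395 0.0397 0.0407] y -0.05960537560434971 -0.04411721868694697
-0.03 0 0 lowest z [] y 0 0
0 0.03 0 lowest z [] y 0 0
0.03 0.066 156 lowest z [0.0383 0.0384 0.0391 0.0399 0.0408] y 0.039003299841433435 0.05938650164922465
```

```bash
python3 -m pendant '0.06 0 0 0 0 0;0.1 0 0 0 0 0;0.12 0 0 0 0 0;0.12 0 0 0 0 0' ; python3 -c "
from h import *
tips('s3.png')"
```

```text
time: 4.5
ee_pos: [0.4689, 0.2355, -0.0285]
eef_rot: [0.39, 0.59, -0.39, 0.59]
ft_force: [0.6, 0.5, 0.3]
width: 0.0868
tcp [ 0.4689  0.2355 -0.0285] w 0.08682598579989549
-0.066 -0.03 92 lowest z [0.0102 0.0107 0.0109 0.0119 0.0123] y -0.05932283091625204 -0.04389523426874948
-0.03 0 0 lowest z [] y 0 0
0 0.03 0 lowest z [] y 0 0
0.03 0.066 147 lowest z [0.0101 0.0107 0.0108 0.011  0.0111] y 0.03941074543580584 0.0588023759901096
```

```bash
python3 -m pendant '0.012 0 0 0 0 0;0.012 0 0 0 0 0;0.012 0 0 0 0 0;0.012 0 0 0 0 0;0.012 0 0 0 0 0;0.012 0 0 0 0 0;0.012 0 0 0 0 0;0.012 0 0 0 0 0' -1 45
```

```text
time: 5.35
ee_pos: [0.4695, 0.2358, -0.0309]
eef_rot: [0.39, 0.59, -0.39, 0.59]
ft_force: [0.4, 0.8, 2.8]
width: 0.0591
```

The jaws have stopped at 59 mm, so the plate is gripped. I'll lift a little and check.

```bash
python3 -m pendant '0 0 0 0 0 0;-0.06 0 0 0 0 0;-0.15 0 0 0 0 0;-0.3 0 0 0 0 0;-0.4 0 0 0 0 0;-0.4 0 0 0 0 0' - 45; python3 - <<'E'
from h import *
tips('s4.png')
print(units([-.078,-.020,.065],0,True))
E
```

```text
time: 5.95
ee_pos: [0.4704, 0.2364, 0.0712]
eef_rot: [0.391, 0.59, -0.389, 0.59]
ft_force: [0.3, -0.1, -6.9]
width: 0.0592
tcp [0.4704 0.2364 0.0712] w 0.059170063124637975
-0.066 -0.03 165 lowest z [0.1066 0.1071 0.1075 0.1084 0.1086] y -0.04745309149781673 -0.030765710628971744
-0.03 0 0 lowest z [] y 0 0
0 0.03 83 lowest z [0.1175 0.1183 0.1188 0.12   0.12  ] y 0.02569293465072749 0.02994985394957751
0.03 0.066 88 lowest z [0.1127 0.1153 0.1155 0.1159 0.1171] y 0.030031885117923138 0.04396777808459758
[ 0.014 -1.019  1.603  0.269 -0.    -0.001]
```

Lift confirmed: the wrist reads −6.9 N and the width is holding. Now I'll carry it to the pallet.

```bash
python3 -m pendant '0 -0.06 0.1 0.03 0 0;0 -0.18 0.28 0.07 0 0;0 -0.3 0.46 0.11 0 0;0 -0.42 0.64 0.135 0 0;0 -0.5 0.8 0.135 0 0;0 -0.5 0.8 0.135 0 0' ; python3 -c "
from h import *
print(units([-.078,-.020,.065],0,True))"
```

```text
time: 6.6
ee_pos: [0.4297, -0.0034, 0.0665]
eef_rot: [0.448, 0.547, -0.451, 0.545]
ft_force: [0.4, 1.2, -7.3]
width: 0.0596
[ 0.009 -0.324  0.871  0.129  0.001  0.003]
```

```bash
python3 -m pendant '0 -0.06 0.15 0.03 0 0;0 -0.13 0.33 0.07 0 0;0 -0.2 0.52 0.11 0 0;0 -0.27 0.7 0.13 0 0;0 -0.324 0.86 0.13 0 0;0 -0.324 0.871 0.13 0 0;0 -0.324 0.871 0.13 0 0;0 -0.324 0.871 0.13 0 0' ; python3 - <<'E'
from h import *
print(r.read_state()['ee_pos'],units([-.078,-.020,-.010],0,True))
im,d,c=snap('top'); cv2.imwrite('pics/t5.png',cv2.resize(im[200:350,300:500],(800,600),interpolation=cv2.INTER_CUBIC))
E
```

```text
time: 7.4
ee_pos: [0.3958, -0.2255, 0.0675]
eef_rot: [0.498, 0.502, -0.499, 0.501]
ft_force: [-0.1, -0.1, -7.1]
width: 0.0592
[ 0.3958 -0.2255  0.0675] [ 0.31  -0.014  0.029  0.004 -0.     0.002]
```

View pics/t5.png

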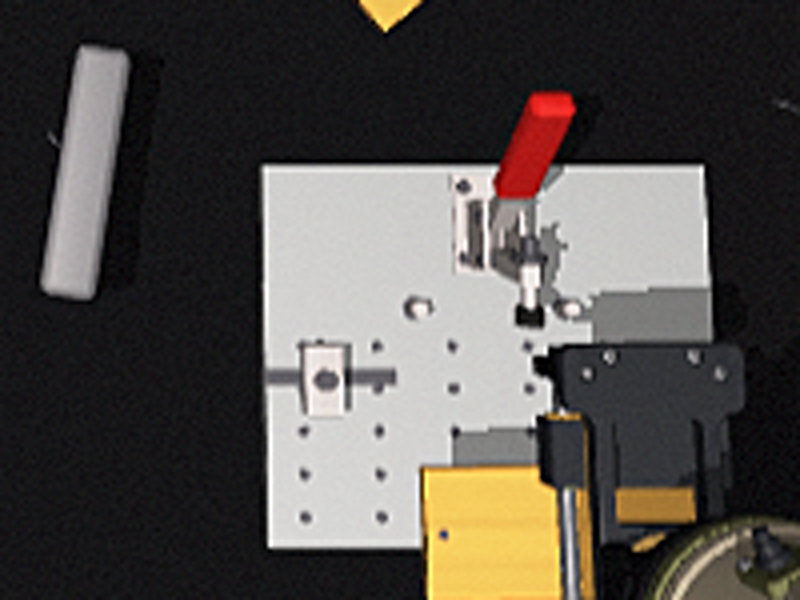

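The top view shows the blank aligned and clear of the stop, pins and open clamp arm. The arm tip is at (530,318) and the gripper body's edge at (555,345). I'll lower it, with the last few millimetres in small steps.

```bash
python3 -m pendant '0.08 -0.014 0.015 0.004 0 0;0.18 -0.014 0.029 0.004 0 0;0.26 -0.014 0.029 0.004 0 0;0.3 -0.014 0.029 0.004 0 0;0.308 -0.014 0.029 0.004 0 0;0.308 -0.014 0.029 0.004 0 0'; python3 -m pendant '0.006 0 0 0 0 0;0.006 0 0 0 0 0'
```

```text
time: 8.05
ee_pos: [0.3935, -0.2337, -0.0079]
eef_rot: [0.5, 0.5, -0.5, 0.5]
ft_force: [0.5, 0.2, -6.4]
width: 0.0595
time: 8.25
ee_pos: [0.3938, -0.2341, -0.0091]
eef_rot: [0.5, 0.5, -0.5, 0.5]
ft_force: [-0.1, 0.2, -5.9]
width: 0.059
```

```bash
python3 -m pendant '0.006 0 0 0 0 0;0.006 0 0 0 0 0'; python3 -m pendant '0.006 0 0 0 0 0;0.006 0 0 0 0 0'; python3 -c "
from h import *
tips()"
```

```text
time: 8.45
ee_pos: [0.3933, -0.2341, -0.0111]
eef_rot: [0.5, 0.5, -0.5, 0.5]
ft_force: [0.2, -0.2, -6.9]
width: 0.0596
time: 8.65
ee_pos: [0.3931, -0.2341, -0.0128]
eef_rot: [-0.5, -0.5, 0.5, -0.5]
ft_force: [0.8, 0.6, -6.3]
width: 0.0589
tcp [ 0.3931 -0.2341 -0.0128] w 0.05885669937792069
-0.066 -0.03 25 lowest z [-0.0025 -0.0017 -0.0016 -0.0015 -0.001 ] y -0.049793095251606405 -0.030881353389804217
-0.03 0 7 lowest z [-0.0025 -0.0019 -0.0018 -0.0017 -0.0012] y -0.02943063672116372 -0.026511744390613413
0 0.03 34 lowest z [0.0367 0.0384 0.0384 0.0385 0.0397] y 0.027758870909609486 0.029705308901239527
0.03 0.066 49 lowest z [0.0256 0.0285 0.0297 0.0299 0.0307] y 0.030055587002274304 0.03730001180359079
```

```bash
python3 -m pendant '0.004 0 0 0 0 0;0.004 0 0 0 0 0'; python3 -m pendant '0.004 0 0 0 0 0;0.004 0 0 0 0 0';python3 -m pendant '0.004 0 0 0 0 0;0.004 0 0 0 0 0'
```

```text
time: 8.9
ee_pos: [0.3939, -0.2345, -0.013]
eef_rot: [0.5, 0.5, -0.5, 0.5]
ft_force: [-2.6, 0.5, 4.5]
width: 0.0591
time: 9.1
ee_pos: [0.3947, -0.2349, -0.013]
eef_rot: [0.501, 0.499, -0.5, 0.5]
ft_force: [-4.1, 2.0, 18.4]
width: 0.0594
time: 9.3
ee_pos: [0.3955, -0.2353, -0.0133]
eef_rot: [0.501, 0.499, -0.499, 0.501]
ft_force: [-7.4, 3.2, 29.3]
width: 0.059
```

It touched the bed at −0.013, as predicted, and I pressed a little too far (29 N). I'll relieve that, then open gently.

```bash
python3 -m pendant '-0.008 0 0 0 0 0;-0.009 0 0 0 0 0;-0.009 0 0 0 0 0'; python3 -m pendant '0 0 0 0 0 0;0 0 0 0 0 0;0 0 0 0 0 0;0 0 0 0 0 0' 1; python3 -m pendant '-0.1 0 0 0 0 0;-0.25 0 0 0 0 0;-0.35 0 0 0 0 0;-0.35 0 0 0 0 0'
```

```text
time: 9.6
ee_pos: [0.3936, -0.2343, -0.0131]
eef_rot: [0.5, 0.5, -0.5, 0.5]
ft_force: [-1.8, -0.6, 5.0]
width: 0.0593
time: 10.0
ee_pos: [0.3932, -0.2341, -0.0135]
eef_rot: [-0.5, -0.5, 0.5, -0.5]
ft_force: [-0.6, -0.2, -0.7]
width: 0.0826
time: 10.4
ee_pos: [0.3953, -0.2349, 0.077]
eef_rot: [0.501, 0.498, -0.499, 0.501]
ft_force: [-0.0, -0.6, 0.5]
width: 0.0866
```

```bash
python3 -m pendant '0 -0.05 0 -0.1 0 0;0 -0.1 0 -0.2 0 0;0 -0.15 0 -0.3 0 0;0 -0.2 0 -0.4 0 0;0 -0.2 0 -0.5 0 0;0 -0.2 0 -0.6 0 0;0 -0.2 0 -0.7 0 0;0 -0.2 0 -0.7 0 0' -1 20; python3 - <<'E'
from h import *
s=r.read_state();print(s['joint_positions'],units([-.125,-.02,.04],90,True))
im,d,c=snap('top','t6.png')
hsv=cv2.cvtColor(im,cv2.COLOR_BGR2HSV)
m=((hsv[...,0]>12)&(hsv[...,0]<35)&(hsv[...,1]>90)&(hsv[...,2]>60)).astype(np.uint8); m[:260]=0;m[:,:360]=0;m[:,500:]=0
k=max(cv2.findContours(m,0,1)[0],key=cv2.contourArea); P=np.array([ray(c,u,v,.032)[:2]-PAL for u,v in k[:,0]])
print(k[:,0].min(0),k[:,0].max(0),cv2.minAreaRect((P*1000).astype(np.float32)),P.max(0),P.min(0))
E
```

```text
time: 11.2
ee_pos: [0.3429, -0.2339, 0.0735]
eef_rot: [0.181, 0.684, -0.181, 0.683]
ft_force: [-0.4, -0.3, -0.9]
width: 0.0309
[-0.3523 -0.1013  0.8231  2.1535  0.0851  1.0593  1.4787] [ 0.134  0.008  0.005 -0.346 -0.    -0.   ]
[401 311] [469 348] ((-83.78514099121094, -20.618141174316406), (141.29795837402344, 74.08839416503906), 89.92286682128906) [-0.0466  0.0501] [-0.1209 -0.0913]
```

```bash
python3 -m pendant '0 0.008 0.005 -0.1 0 0;0 0.008 0.005 -0.2 0 0;0.05 0.008 0.005 -0.3 0 0;0.1 0.008 0.005 -0.346 0 0;0.18 0.008 0.005 -0.346 0 0;0.26 0.008 0.005 -0.346 0 0;0.3 0.008 0.005 -0.346 0 0;0.3 0.008 0.005 -0.346 0 0' -1 20; python3 - <<'E'
from h import *
tips()
print(units([-.125,-.02,-.011],90,True))
E
```

```text
time: 12.05
ee_pos: [0.3439, -0.2328, -0.0023]
eef_rot: [0.002, 0.708, -0.002, 0.706]
ft_force: [0.3, -0.0, 0.3]
width: 0.0004
tcp [ 0.3439 -0.2328 -0.0023] w 0.00039143938400698446
-0.066 -0.03 0 lowest z [] y 0 0
-0.03 0 4 lowest z [0.046  0.047  0.0499 0.0502] y -0.009700615668590725 -0.007392245440313781
0 0.03 0 lowest z [] y 0 0
0.03 0.066 0 lowest z [] y 0 0
[ 0.038  0.001  0.002 -0.004 -0.001  0.   ]
```

```bash
python3 -m pendant '0.038 0 0 0 0 0;0.038 0 0.01 0 0 0;0.038 0 0.03 0 0 0;0.038 0 0.04 0 0 0;0.038 0 0.05 0 0 0;0.038 0 0.06 0 0 0;0.038 0 0.06 0 0 0'; python3 - <<'E'
from h import *
im,d,c=snap('side'); p=proj(c,[.36,-.23,.03]).astype(int); print(p)
x0=max(p[0]-100,0);y0=min(max(p[1]-75,0),250); cv2.imwrite('pics/s7.png',cv2.resize(im[y0:y0+150,x0:x0+200],(800,600),interpolation=cv2.INTER_CUBIC))
E
```

```text
time: 12.8
ee_pos: [0.3608, -0.2331, -0.0103]
eef_rot: [0.001, 0.707, -0.001, 0.707]
ft_force: [0.2, 0.6, -0.3]
width: 0.0006
[296 388]
```

View pics/s7.png

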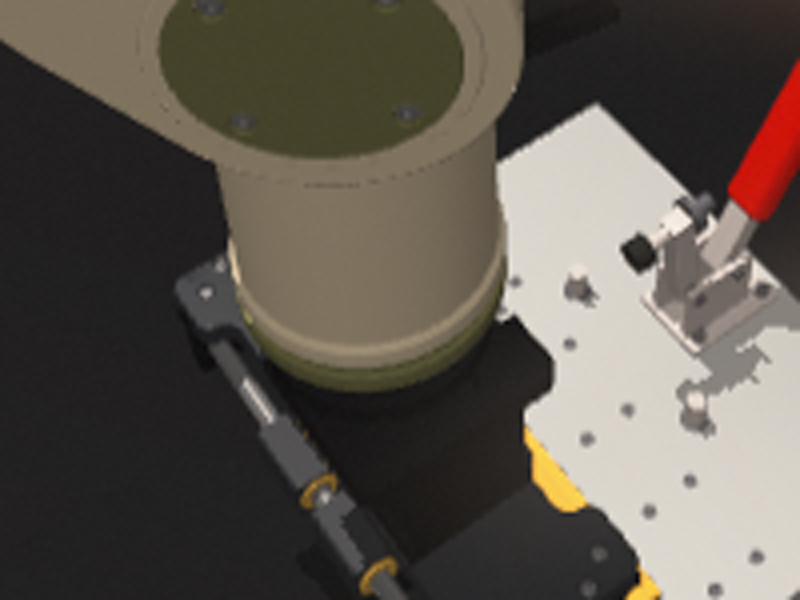

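The side view is mostly hidden by the gripper body, with only slivers of the blank at (550,470) and (645,590). I'll advance 10 mm and read the blank's +x edge from the top camera.

```bash
cat >> h.py <<'E'
def blank():
    im,d,c=snap('top','last.png'); hsv=cv2.cvtColor(im,cv2.COLOR_BGR2HSV)
    m=((hsv[...,0]>12)&(hsv[...,0]<35)&(hsv[...,1]>90)&(hsv[...,2]>50)).astype(np.uint8); m[:240]=0;m[:,:360]=0;m[:,500:]=0
    v,u=np.nonzero(m); P=np.array([ray(c,a,b,.032)[:2]-PAL for a,b in zip(u,v)])*1000
    y=P[:,1]; E=[(yy,np.sort(P[abs(y-yy)<3][:,0])[-3:].mean()) for yy in range(-80,80,8) if (abs(y-yy)<3).sum()>5]
    print('y ext',y.min(),y.max(),'x ext',P[:,0].min(),P[:,0].max()); print('+x edge',np.round(E,1).tolist())
E
python3 -m pendant '0 0 0.01 0 0 0;0 0 0.02 0 0 0;0 0 0.03 0 0 0;0 0 0.04 0 0 0;0 0 0.04 0 0 0'; python3 -c "
from h import *
blank()"
```

```text
time: 13.35
ee_pos: [0.3708, -0.2331, -0.0104]
eef_rot: [0.001, 0.707, -0.001, 0.707]
ft_force: [0.6, -0.3, -0.2]
width: 0.0003
y ext -151.15095327650084 50.506596073672306 x ext -220.20095145115133 -28.351365613678624
+x edge [[-80.0, -28.5], [-72.0, -28.5], [-64.0, -28.5], [-56.0, -29.2], [-48.0, -28.5], [-40.0, -28.5], [-32.0, -28.5], [-24.0, -28.4], [-16.0, -29.1], [-8.0, -28.4], [0.0, -28.4], [8.0, -28.4], [16.0, -28.4], [24.0, -28.4], [32.0, -29.1], [40.0, -28.4], [48.0, -28.4]]
```

The blank moved 18 mm squarely and its +x edge is at −28.4 mm all along. That leaves 48 mm to the pins.

```bash
python3 -m pendant '0 0 0.02 0 0 0;0 0 0.045 0 0 0;0 0 0.07 0 0 0;0 0 0.095 0 0 0;0 0 0.12 0 0 0;0 0 0.145 0 0 0;0 0 0.17 0 0 0;0 0 0.17 0 0 0'; python3 -c "
from h import *
blank()"
```

```text
time: 14.2
ee_pos: [0.414, -0.2332, -0.0103]
eef_rot: [0.0, 0.707, -0.001, 0.707]
ft_force: [-0.8, 0.4, -0.1]
width: 0.0006
y ext -154.61571318973233 49.777235986724286 x ext -146.57539222837346 14.772422080221393
+x edge [[-80.0, 14.6], [-72.0, 14.6], [-64.0, 14.7], [-56.0, 14.0], [-48.0, 14.7], [-40.0, 14.7], [-32.0, 14.7], [-24.0, 14.7], [-16.0, 14.7], [-8.0, 14.7], [0.0, 14.7], [8.0, 14.7], [16.0, 14.0], [24.0, 14.7], [32.0, 14.8], [40.0, 14.8], [48.0, 14.1]]
```

```bash
python3 -m pendant '0 0 0.006 0 0 0;0 0 0.012 0 0 0;0 0 0.012 0 0 0' | grep -E 'pos|force'; python3 -m pendant '0 0 0.004 0 0 0;0 0 0.004 0 0 0'| grep -E 'pos|force';  python3 -c "
from h import *
blank()"
```

```text
ee_pos: [0.4158, -0.2331, -0.0104]
ft_force: [0.0, 0.1, -0.7]
ee_pos: [0.4167, -0.2331, -0.0105]
ft_force: [-0.9, -0.2, 0.1]
y ext -155.65445432372178 49.41032244149329 x ext -140.68320676570917 16.84138634280491
+x edge [[-80.0, 16.7], [-72.0, 16.7], [-64.0, 16.7], [-56.0, 16.0], [-48.0, 16.7], [-40.0, 16.7], [-32.0, 16.8], [-24.0, 14.7], [-16.0, 14.7], [-8.0, 16.8], [0.0, 16.8], [8.0, 16.8], [16.0, 16.8], [24.0, 16.8], [32.0, 16.8], [40.0, 16.8], [48.0, 16.2]]
```

```bash
python3 -m pendant '0 0 0.004 0 0 0;0 0 0.004 0 0 0' | grep -E 'pos|force'; python3 -m pendant '0 0 0.003 0 0 0;0 0 0.003 0 0 0'| grep -E 'pos|force'
```

```text
ee_pos: [0.4178, -0.2331, -0.0105]
ft_force: [-1.3, 0.3, -0.2]
ee_pos: [0.4186, -0.2332, -0.0105]
ft_force: [-1.6, 0.0, -0.3]
```

```bash
python3 -m pendant '0 0 0.002 0 0 0;0 0 0.002 0 0 0' | grep -E 'pos|force'
```

```text
ee_pos: [0.4191, -0.2332, -0.0105]
ft_force: [-1.4, 1.0, -0.0]
```

```bash
python3 -m pendant '0 0 0.002 0 0 0;0 0 0.002 0 0 0' | grep -E 'pos|force'; python3 -m pendant '0 0 0.002 0 0 0;0 0 0.002 0 0 0' | grep -E 'pos|force'
```

```text
ee_pos: [0.4192, -0.2332, -0.0105]
ft_force: [-2.4, 0.1, 1.8]
ee_pos: [0.4193, -0.2332, -0.0106]
ft_force: [-5.4, 0.3, 1.8]
```

```bash
python3 -m pendant '0 0 0.002 0 0 0;0 0 0.002 0 0 0' | grep -E 'pos|force';  python3 -c "
from h import *
blank(); s=r.read_state(); print(s['ft_force'],s['torque'])"
```

```text
ee_pos: [0.4194, -0.2331, -0.0107]
ft_force: [-7.3, 0.9, 3.6]
y ext -153.32513925702017 49.41032244149329 x ext -132.82411093273777 18.9117662542973
+x edge [[-80.0, 18.8], [-72.0, 18.8], [-64.0, 18.8], [-56.0, 18.1], [-48.0, 18.8], [-40.0, 17.4], [-32.0, 18.8], [-24.0, 14.7], [-16.0, 14.7], [-8.0, 18.9], [0.0, 18.9], [8.0, 18.9], [16.0, 18.9], [24.0, 18.2], [32.0, 18.9], [40.0, 18.2], [48.0, 18.2]]
[-7.1071 -0.1017  3.3707] [0.0465 1.4983 0.0033]
```

```bash
python3 -m pendant '0 0 0.002 0 0 0;0 0 0.002 0 0 0' | grep -E 'pos|force'; python3 -m pendant '0 0 -0.02 0 0 0;0 0 -0.05 0 0 0;-0.08 0 -0.05 0 0 0;-0.24 0 -0.05 0 0 0;-0.28 0 -0.05 0 0 0'; python3 -c "
from h import *
blank(); print(units([-.010,-.115,.06],0,True))"
```

```text
ee_pos: [0.4194, -0.2332, -0.0108]
ft_force: [-8.3, 0.3, 4.3]
time: 16.75
ee_pos: [0.4102, -0.2342, 0.0626]
eef_rot: [0.001, 0.705, -0.001, 0.709]
ft_force: [0.5, -0.2, -0.6]
width: 0.0002
y ext -153.58255979968948 50.08185714396804 x ext -175.90892793575324 18.9117662542973
+x edge [[-80.0, 18.8], [-72.0, 18.8], [-64.0, 18.8], [-56.0, 18.1], [-48.0, 18.8], [-40.0, 17.4], [-32.0, 18.8], [-24.0, 14.7], [-16.0, 14.7], [-8.0, 18.9], [0.0, 18.9], [8.0, 18.9], [16.0, 18.9], [24.0, 18.2], [32.0, 18.9], [40.0, 18.2], [48.0, 18.2]]
[ 0.012 -0.375  0.199  1.046  0.003 -0.003]
```

```bash
python3 -m pendant '0 -0.15 0 0.1 0 0;0 -0.3 0 0.2 0 0;0 -0.375 0.1 0.3 0 0;0 -0.375 0.199 0.4 0 0;0 -0.375 0.199 0.5 0 0;0 -0.375 0.199 0.6 0 0;0 -0.375 0.199 0.7 0 0;0 -0.375 0.199 0.8 0 0'; python3 -c "
from h import *
print(units([-.010,-.112,.03],0,True))"
```

```text
time: 17.6
ee_pos: [0.4578, -0.3269, 0.0585]
eef_rot: [0.402, 0.582, -0.402, 0.582]
ft_force: [-0.8, 0.9, 0.8]
width: 0.0007
[ 0.114  0.012 -0.005  0.242 -0.     0.   ]
```

```bash
python3 -m pendant '0 0.012 -0.005 0.1 0 0;0 0.012 -0.005 0.2 0 0;0.03 0.012 -0.005 0.242 0 0;0.12 0.012 -0.005 0.242 0 0;0.22 0.012 -0.005 0.242 0 0;0.27 0.012 -0.005 0.242 0 0;0.277 0.012 -0.005 0.242 0 0;0.277 0.012 -0.005 0.242 0 0'; python3 -c "
from h import *
blank(); print(units([-.010,-.1034,-.0105],0,True))
im=cv2.imread('pics/last.png');cv2.imwrite('pics/t8.png',cv2.resize(im[205:355,340:500],(640,600),interpolation=cv2.INTER_CUBIC))"
```

```text
time: 18.4
ee_pos: [0.4603, -0.3251, -0.0096]
eef_rot: [0.499, 0.501, -0.499, 0.501]
ft_force: [-0.0, 0.4, -0.2]
width: 0.0006
y ext -159.33471250244406 50.08185714396804 x ext -71.12735392613907 18.9117662542973
+x edge [[-80.0, 18.8], [-72.0, 18.8], [-64.0, 18.8], [-56.0, 18.1], [-48.0, 18.8], [-40.0, 17.4], [-32.0, 18.8], [-24.0, 14.7], [-16.0, 14.7], [-8.0, 18.9], [0.0, 18.9], [8.0, 18.9], [16.0, 18.9], [24.0, 18.2], [32.0, 18.9], [40.0, 18.2], [48.0, 18.2]]
[ 0.006 -0.002 -0.036  0.004  0.    -0.   ]
```

View pics/t8.png

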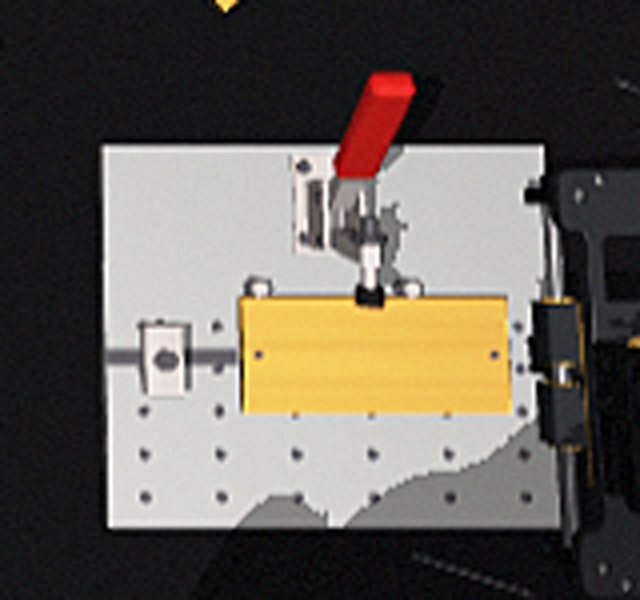

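The blank lies flat against both pins, spanning columns 240–510. The stop face is at about column 190, so the gap is roughly 26–30 mm. The fingers wait at the right-hand end, and I'll slide it about 22 mm first.

```bash
python3 -m pendant '0.004 -0.002 -0.02 0.004 0 0;0.004 -0.002 -0.035 0.004 0 0;0.004 -0.002 -0.05 0.004 0 0;0.004 -0.002 -0.065 0.004 0 0;0.004 -0.002 -0.083 0.004 0 0;0.004 -0.002 -0.1 0.004 0 0;0.004 -0.002 -0.12 0.004 0 0;0.004 -0.002 -0.132 0.004 0 0'; python3 -c "
from h import *
blank();
im=cv2.imread('pics/last.png');hsv=cv2.cvtColor(im,cv2.COLOR_BGR2HSV);print(hsv[292,376:408].tolist())"
```

```text
time: 19.25
ee_pos: [0.4598, -0.2911, -0.0107]
eef_rot: [0.5, 0.5, -0.5, 0.5]
ft_force: [0.7, -1.4, 0.0]
width: 0.0007
y ext -156.17425713673327 72.706174972234 x ext -79.17838462051135 35.33944938444772
+x edge [[-80.0, 17.4], [-64.0, 18.8], [-56.0, 18.1], [-48.0, 18.8], [-40.0, 17.4], [-32.0, 18.8], [-24.0, 14.7], [-16.0, 14.7], [-8.0, 18.9], [0.0, 18.9], [8.0, 18.9], [16.0, 18.9], [24.0, 18.2], [32.0, 18.9], [40.0, 18.2], [48.0, 18.9], [56.0, 18.9], [64.0, 18.9], [72.0, 18.2]]
[[9, 21, 207], [7, 9, 243], [6, 11, 242], [10, 17, 225], [5, 18, 153], [171, 12, 151], [6, 18, 211], [4, 18, 212], [10, 12, 251], [7, 17, 200], [100, 12, 64], [120, 14, 72], [118, 22, 165], [15, 149, 103], [25, 156, 255], [22, 161, 250], [21, 163, 246], [18, 157, 228], [19, 151, 236], [22, 165, 249], [22, 159, 244], [22, 158, 243], [22, 160, 244], [22, 160, 244], [22, 158, 243], [22, 161, 243], [22, 164, 243], [21, 161, 243], [21, 158, 243], [22, 162, 243], [21, 162, 242], [21, 161, 243]]
```

```bash
for i in 1; do python3 -m pendant '0 0 -0.004 0 0 0;0 0 -0.008 0 0 0;0 0 -0.008 0 0 0' | grep -E 'pos|force'; done; python3 -m pendant '0 0 -0.004 0 0 0;0 0 -0.004 0 0 0' | grep -E 'pos|force'
```

```text
ee_pos: [0.4596, -0.2896, -0.0108]
ft_force: [0.1, -0.1, -0.5]
ee_pos: [0.4596, -0.2888, -0.0107]
ft_force: [-0.2, -1.3, -0.5]
```

```bash
python3 -m pendant '0 0 -0.003 0 0 0;0 0 -0.003 0 0 0' | grep -E 'pos|force'; python3 -m pendant '0 0 -0.003 0 0 0;0 0 -0.003 0 0 0' | grep -E 'pos|force'
```

```text
ee_pos: [0.4597, -0.288, -0.0107]
ft_force: [0.2, -2.1, 0.6]
ee_pos: [0.4597, -0.2872, -0.0107]
ft_force: [-0.8, -0.8, 0.7]
```

```bash
python3 -m pendant '0 0 -0.003 0 0 0;0 0 -0.003 0 0 0' | grep -E 'pos|force'; python3 -m pendant '0 0 -0.002 0 0 0;0 0 -0.002 0 0 0' | grep -E 'pos|force'; python3 -c "
from h import *
blank()" | head -1
```

```text
ee_pos: [0.4597, -0.2864, -0.0107]
ft_force: [-0.3, -0.6, 0.8]
ee_pos: [0.4598, -0.2859, -0.0107]
ft_force: [-0.2, -0.8, 0.1]
y ext -160.66619334193965 77.3104446458521 x ext -73.13524300790908 35.345740677948875
```

```bash
python3 -m pendant '0 0 -0.002 0 0 0;0 0 -0.002 0 0 0' | grep -E 'pos|force'; python3 -m pendant '0 0 -0.002 0 0 0;0 0 -0.002 0 0 0' | grep -E 'pos|force'
```

```text
ee_pos: [0.4597, -0.2855, -0.0107]
ft_force: [0.7, -0.5, 0.4]
ee_pos: [0.4598, -0.285, -0.0107]
ft_force: [0.1, -1.0, 0.9]
```

```bash
python3 -m pendant '0 0 -0.002 0 0 0;0 0 -0.002 0 0 0' | grep -E 'pos|force'; python3 -m pendant '0 0 -0.002 0 0 0;0 0 -0.002 0 0 0' | grep -E 'pos|force'
```

```text
ee_pos: [0.4597, -0.2844, -0.0107]
ft_force: [-0.3, -1.2, 0.4]
ee_pos: [0.4597, -0.2839, -0.0107]
ft_force: [0.9, -0.8, 1.2]
```

```bash
python3 -m pendant '0 0 -0.002 0 0 0;0 0 -0.002 0 0 0' | grep -E 'pos|force'; python3 -m pendant '0 0 -0.002 0 0 0;0 0 -0.002 0 0 0' | grep -E 'pos|force'
```

```text
ee_pos: [0.4597, -0.2834, -0.0107]
ft_force: [0.4, -1.5, 0.6]
ee_pos: [0.4597, -0.2829, -0.0107]
ft_force: [-0.8, -1.6, 0.6]
```

```bash
python3 -m pendant '0 0 -0.002 0 0 0;0 0 -0.002 0 0 0' | grep -E 'pos|force'; python3 -m pendant '0 0 -0.002 0 0 0;0 0 -0.002 0 0 0' | grep -E 'pos|force'
```

```text
ee_pos: [0.4597, -0.2824, -0.0107]
ft_force: [-0.4, -1.4, 0.3]
ee_pos: [0.4597, -0.2819, -0.0107]
ft_force: [-0.0, -0.3, 0.2]
```

```bash
python3 -m pendant '0 0 -0.002 0 0 0;0 0 -0.002 0 0 0' | grep -E 'pos|force'; python3 -m pendant '0 0 -0.002 0 0 0;0 0 -0.002 0 0 0' | grep -E 'pos|force'; python3 -c "
from h import *
blank();
im=cv2.imread('pics/last.png');cv2.imwrite('pics/t9.png',cv2.resize(im[255:330,360:460],(800,600),interpolation=cv2.INTER_CUBIC))"
```

```text
ee_pos: [0.4597, -0.2815, -0.0107]
ft_force: [-0.3, -2.4, 0.2]
ee_pos: [0.4597, -0.2815, -0.0106]
ft_force: [0.6, -4.5, -1.3]
y ext -154.32453747130114 82.23176485628267 x ext -73.12612801369916 33.268746847177454
+x edge [[-80.0, 13.3], [-72.0, 17.4], [-64.0, 17.4], [-56.0, 18.1], [-48.0, 18.8], [-40.0, 17.4], [-32.0, 18.8], [-24.0, 14.7], [-16.0, 14.7], [-8.0, 18.9], [0.0, 18.9], [8.0, 18.9], [16.0, 18.9], [24.0, 18.2], [32.0, 18.9], [40.0, 18.2], [48.0, 18.9], [56.0, 18.9], [64.0, 18.9], [72.0, 18.9]]
```

View pics/t9.png

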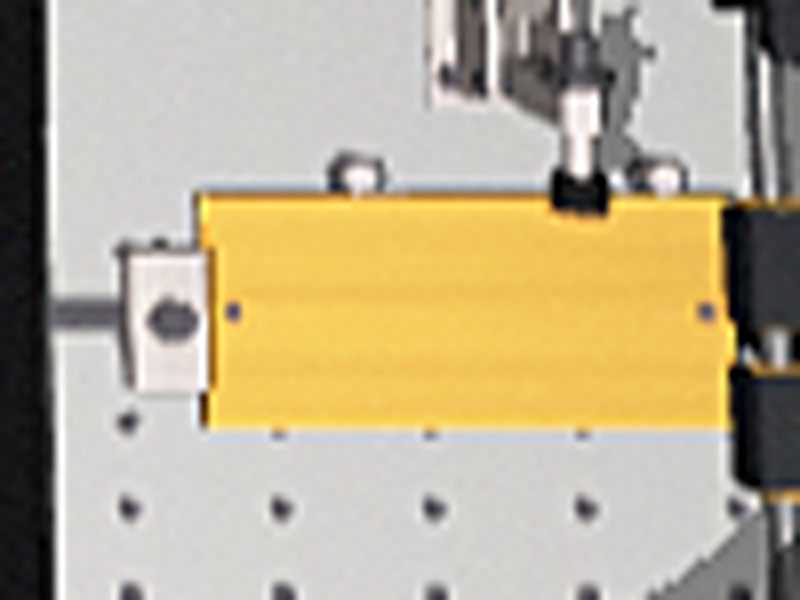

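The plate's end has met the stop: the force rises sharply and the position holds at −0.2815. In the crop the end lies under the stop block's near edge at about (205,330), and the top edge touches both pins at (357,185) and (655,185). I'll add a slight nudge, back off, then check the pins with a light push.

```bash
python3 -m pendant '0 0 -0.0015 0 0 0;0 0 -0.0015 0 0 0' | grep -E 'pos|force'; python3 -m pendant '0 0 0.03 0 0 0;0 0 0.05 0 0 0;-0.1 0 0.05 0 0 0;-0.25 0 0.05 0 0 0;-0.28 -0.06 0.05 -0.1 0 0;-0.28 -0.15 0.05 -0.2 0 0;-0.28 -0.24 0.05 -0.3 0 0;-0.28 -0.28 0.05 -0.4 0 0'; python3 -c "
from h import *
print(units([-.066,-.01,.03],90,True))"
```

```text
ee_pos: [0.4596, -0.2815, -0.0106]
ft_force: [0.9, -6.1, -3.1]
time: 23.7
ee_pos: [0.3877, -0.293, 0.0591]
eef_rot: [0.329, 0.627, -0.328, 0.626]
ft_force: [-0.2, -0.2, 0.9]
width: 0.0004
[ 0.117  0.214 -0.194 -0.644 -0.001 -0.001]
```

```bash
python3 -m pendant '0 0.05 -0.05 -0.1 0 0;0 0.12 -0.11 -0.2 0 0;0 0.18 -0.16 -0.3 0 0;0 0.214 -0.194 -0.4 0 0;0 0.214 -0.194 -0.5 0 0;0 0.214 -0.194 -0.6 0 0;0 0.214 -0.194 -0.644 0 0;0 0.214 -0.194 -0.644 0 0'|grep pos; python3 -c "
from h import *
print(units([-.060,-.01,-.0105],90,True))"
```

```text
ee_pos: [0.4064, -0.2229, 0.0594]
[ 0.28   0.001  0.015 -0.003  0.    -0.001]
```

```bash
python3 -m pendant '0.1 0 0 -0.003 0 0;0.2 0 0 -0.003 0 0;0.26 0 0 -0.003 0 0;0.28 0 0.01 -0.003 0 0;0.28 0 0.025 -0.003 0 0;0.28 0 0.038 -0.003 0 0;0.28 0 0.038 -0.003 0 0'|grep -E 'pos|force'; python3 -m pendant '0 0 0.004 0 0 0;0 0 0.004 0 0 0' | grep -E 'pos|force';  python3 -m pendant '0 0 0.004 0 0 0;0 0 0.004 0 0 0' | grep -E 'pos|force'
```

```text
ee_pos: [0.4173, -0.2231, -0.0098]
ft_force: [-0.5, -0.8, 0.1]
ee_pos: [0.4174, -0.2229, -0.0103]
ft_force: [-1.3, -0.1, -0.5]
ee_pos: [0.4182, -0.2228, -0.0106]
ft_force: [-0.4, -0.2, -0.1]
```

```bash
python3 -m pendant '0 0 0.003 0 0 0;0 0 0.003 0 0 0' | grep -E 'pos|force';  python3 -m pendant '0 0 0.002 0 0 0;0 0 0.002 0 0 0' | grep -E 'pos|force'
```

```text
ee_pos: [0.4188, -0.2229, -0.0107]
ft_force: [0.4, -0.4, 0.1]
ee_pos: [0.419, -0.2229, -0.0108]
ft_force: [-1.1, 0.3, 1.0]
```

```bash
python3 -m pendant '0 0 0.002 0 0 0;0 0 0.002 0 0 0' | grep -E 'pos|force';  python3 -m pendant '0 0 0.002 0 0 0;0 0 0.002 0 0 0' | grep -E 'pos|force'
```

```text
ee_pos: [0.4193, -0.2229, -0.0108]
ft_force: [-3.8, 0.6, 1.2]
ee_pos: [0.4193, -0.2229, -0.0109]
ft_force: [-4.7, -0.0, 2.8]
```

Same stiff contact as before at x=0.4193, so the blank still bears on both pins. One more small press, then I'll back off, rise and go over to the handle.

```bash
python3 -m pendant '0 0 0.002 0 0 0;0 0 0.002 0 0 0' | grep -E 'pos|force'; python3 -m pendant '0 0 -0.03 0 0 0;0 0 -0.05 0 0 0;-0.15 0 -0.05 0 0 0;-0.34 0 -0.05 0 0 0;-0.54 0 -0.05 0 0 0;-0.68 0 -0.05 0 0 0;-0.68 0 0.1 0 0 0;-0.68 0.02 0.25 0 0 0'; python3 - <<'E'
from h import *
blank()
print(r.read_state()['joint_positions'],units([.082,0,.153],90,True))
for a in(60,50,40,30,20,10,2.7,0):
    t=np.radians(a); print(a,np.round([.072+.085*np.cos(t)-.007*np.sin(t)-.0109,.052+.085*np.sin(t)+.007*np.cos(t)-.037],4))
E
```

```text
ee_pos: [0.4194, -0.2229, -0.011]
ft_force: [-6.4, 0.0, 2.7]
time: 27.4
ee_pos: [0.465, -0.2183, 0.1642]
eef_rot: [0.006, 0.704, 0.003, 0.71]
ft_force: [-0.8, 0.9, 0.7]
width: 0.0002
y ext -158.54017710839054 82.23176485628267 x ext -130.91327504744694 18.94760265908374
+x edge [[-64.0, 7.8], [-56.0, 18.1], [-48.0, 18.8], [-40.0, 17.4], [-32.0, 18.8], [-24.0, 14.7], [-16.0, 14.7], [-8.0, 18.9], [0.0, 18.9], [8.0, 18.9], [16.0, 18.9], [24.0, 18.2], [32.0, 18.9], [40.0, 18.2], [48.0, 18.9], [56.0, 18.9], [64.0, 18.9], [72.0, 18.9]]
[-0.7405  0.2058  1.2281  1.8229 -0.2039  1.257   2.1184] [ 0.03   0.012  0.332  0.002 -0.001 -0.001]
60 [0.0975 0.0921]
50 [0.1104 0.0846]
40 [0.1217 0.075 ]
30 [0.1312 0.0636]
20 [0.1386 0.0506]
10 [0.1436 0.0367]
2.7 [0.1457 0.026 ]
0 [0.1461 0.022 ]
```

```bash
python3 -m pendant '0 0.012 0.15 0 0 0;0.03 0.012 0.3 0 0 0;0.03 0.012 0.332 0 0 0;0.12 0.012 0.332 0 0 0;0.22 0.012 0.332 0 0 0;0.26 0.012 0.332 0 0 0;0.26 0.012 0.332 0 0 0'; python3 - <<'E'
from h import *
s=r.read_state();print(s['joint_positions'],s['ee_pos'][:2]-PAL)
print(units([.0975,0,.092],90,True))
im,d,c=snap('side'); p=proj(c,[.57,-.21,.11]).astype(int); x0=min(max(p[0]-90,0),440);y0=min(max(p[1]-75,0),250)
cv2.imwrite('pics/s10.png',cv2.resize(im[y0:y0+150,x0:x0+200],(640,480),interpolation=cv2.INTER_CUBIC))
E
```

```text
time: 28.15
ee_pos: [0.5439, -0.216, 0.0943]
eef_rot: [0.003, 0.709, -0.0, 0.705]
ft_force: [0.3, -0.1, 0.3]
width: 0.0003
[-0.502   0.4984  1.0486  1.7177 -0.4604  1.2057  2.2331] [ 0.0738 -0.0033]
[ 0.009  0.014  0.095 -0.004 -0.004 -0.003]
```

View pics/s10.png

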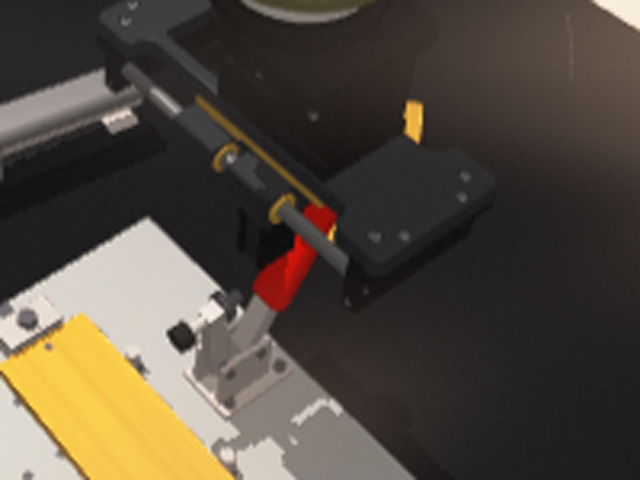

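The finger stands just left of the upright red grip, whose tip is at (315,215). The gripper body clears it by only about 15 mm, so I'll raise slightly, contact farther out (95 mm), and follow the arc.

```bash
python3 -m pendant '-0.027 0.014 0.02 -0.004 -0.004 -0.003;-0.027 0.014 0.05 -0.004 -0.004 -0.003;-0.027 0.014 0.085 -0.004 -0.004 -0.003;-0.027 0.014 0.085 -0.004 -0.004 -0.003'|grep -E 'pos|force'; python3 -c "
from h import *
print(r.read_state()['ee_pos'][:2]-PAL, units([.1025,0,.1008],90,True))"
```

```text
ee_pos: [0.5679, -0.2124, 0.1022]
ft_force: [0.3, 0.1, -0.6]
[0.0978 0.0003] [ 0.005 -0.001  0.019  0.002  0.001  0.001]
```

```bash
python3 -m pendant '0.006 0 0.019 0 0 0;0.02 0 0.045 0 0 0;0.03 0 0.06 0 0 0;0.04 0 0.076 0 0 0;0.04 0 0.076 0 0 0'|grep -E 'pos|force'; python3 - <<'E'
from h import *
print(r.read_state()['ee_pos'][:2]-PAL)
im,d,c=snap('top');hsv=cv2.cvtColor(im,cv2.COLOR_BGR2HSV);im2,d2,c2=snap('side');h2=cv2.cvtColor(im2,cv2.COLOR_BGR2HSV)
m=((h2[...,0]<8)|(h2[...,0]>172))&(h2[...,1]>150)&(h2[...,2]>60)&(d2>0);v,u=np.nonzero(m);P=np.array([dep(c2,d2,a,b) for a,b in zip(u,v)]);P=P[(P[:,0]>.5)&(P[:,2]>.03)]
P=P-[*PAL,0]; f=np.polyfit(P[:,0],P[:,2],1);print(len(P),P.min(0),P.max(0),np.degrees(np.arctan(f[0])))
E
```

```text
ee_pos: [0.5858, -0.2132, 0.0916]
ft_force: [-1.1, 0.1, 3.1]
[ 0.1157 -0.0005]
419 [ 0.0812 -0.0452  0.0714] [0.1364 0.0106 0.2106] 47.918536242599586
```

The handle is following at about 48°, with light force. Continuing along the arc.

```bash
python3 -m pendant '0.02 0 0.026 0 0 0;0.043 0 0.05 0 0 0;0.068 0 0.072 0 0 0;0.095 0 0.092 0 0 0;0.125 0 0.109 0 0 0;0.153 0 0.125 0 0 0;0.153 0 0.125 0 0 0'|grep -E 'pos|force'
```

```text
ee_pos: [0.6172, -0.2127, 0.0525]
ft_force: [0.6, -0.3, 0.6]
```

```bash
python3 -m pendant '0.02 0 0.008 0 0 0;0.042 0 0.015 0 0 0;0.063 0 0.022 0 0 0'|grep -E 'pos|force';python3 -m pendant '0.015 0 0.003 0 0 0;0.03 0 0.006 0 0 0;0.03 0 0.006 0 0 0'|grep -E 'pos|force'; python3 - <<'E'
from h import *
im2,d2,c2=snap('side');h2=cv2.cvtColor(im2,cv2.COLOR_BGR2HSV)
m=((h2[...,0]<8)|(h2[...,0]>172))&(h2[...,1]>150)&(h2[...,2]>60)&(d2>0);v,u=np.nonzero(m);P=np.array([dep(c2,d2,a,b) for a,b in zip(u,v)]);P=P[(P[:,0]>.5)&(P[:,2]>.03)]
P=P-[*PAL,0]; f=np.polyfit(P[:,0],P[:,2],1);print(len(P),np.percentile(P,[5,50,95],axis=0),np.degrees(np.arctan(f[0])))
E
```

```text
ee_pos: [0.6224, -0.2128, 0.0378]
ft_force: [-1.6, -0.7, 5.4]
ee_pos: [0.6239, -0.2128, 0.0301]
ft_force: [0.4, -0.3, 1.5]
372 [[ 0.0999 -0.0108  0.0553]
 [ 0.1251 -0.005   0.0617]
 [ 0.1668  0.0082  0.0661]] 4.885930480841272
```

```bash
python3 -m pendant '0.01 0 0.001 0 0 0;0.01 0 0.001 0 0 0'|grep -E 'pos|force';python3 -m pendant '0.008 0 0 0 0 0;0.008 0 0 0 0 0'|grep -E 'pos|force'
```

```text
ee_pos: [0.6242, -0.2128, 0.0281]
ft_force: [-0.1, -0.5, 4.5]
ee_pos: [0.6244, -0.2128, 0.0265]
ft_force: [-0.7, 1.2, 6.8]
```

```bash
python3 -m pendant '0.006 0 0 0 0 0;0.006 0 0 0 0 0'|grep -E 'pos|force';python3 -m pendant '0.006 0 0 0 0 0;0.006 0 0 0 0 0'|grep -E 'pos|force'
```

```text
ee_pos: [0.6246, -0.2128, 0.026]
ft_force: [-5.4, 2.9, 16.8]
ee_pos: [0.6247, -0.2129, 0.0257]
ft_force: [-8.7, 5.4, 28.5]
```

```bash
python3 -m pendant '0.004 0 0 0 0 0;0.004 0 0 0 0 0'|grep -E 'pos|force'
```

```text
ee_pos: [0.6247, -0.2129, 0.0255]
ft_force: [-11.9, 6.1, 35.4]
```

It's at the hard stop (z=0.026, the height expected at 1.0 rad). I'll lift clear straight up and check.

```bash
python3 -m pendant '-0.03 0 0 0 0 0;-0.15 0 0 0 0 0;-0.35 0 0 0 0 0;-0.55 0 0 0 0 0;-0.6 0 0.1 0 0 0;-0.6 0 0.3 0 0 0;-0.6 0 0.4 0 0 0;-0.6 0 0.4 0 0 0'; python3 - <<'E'
from h import *
blank()
im2,d2,c2=snap('side');h2=cv2.cvtColor(im2,cv2.COLOR_BGR2HSV)
m=((h2[...,0]<8)|(h2[...,0]>172))&(h2[...,1]>150)&(h2[...,2]>60)&(d2>0);v,u=np.nonzero(m);P=np.array([dep(c2,d2,a,b) for a,b in zip(u,v)]);P=P[(P[:,0]>.5)&(P[:,2]>.03)]
P=P-[*PAL,0]; f=np.polyfit(P[:,0],P[:,2],1);print(len(P),np.percentile(P,[5,50,95],axis=0),np.degrees(np.arctan(f[0])))
im=cv2.imread('pics/last.png'); A=np.zeros((600,800,3),np.uint8)
A[:300,:400]=cv2.resize(im[230:330,350:483],(400,300),interpolation=cv2.INTER_CUBIC); A[300:,:480]=cv2.resize(im[70:370,160:640],(480,300)); A[:300,400:]=cv2.resize(im2[250:400,250:450],(400,300),interpolation=cv2.INTER_CUBIC)
cv2.imwrite('pics/f11.png',A)
E
```

```text
time: 32.35
ee_pos: [0.7259, -0.2111, 0.1696]
eef_rot: [-0.001, 0.707, 0.001, 0.707]
ft_force: [0.6, 0.5, -0.1]
width: 0.0005
y ext 100.14715549615654 136.61036188452763 x ext -219.7245365336673 -192.77963389938378
+x edge []
470 [[ 0.1005 -0.0106  0.0544]
 [ 0.1344 -0.003   0.0603]
 [ 0.1708  0.0081  0.0631]] 2.833151274721398
```

View pics/f11.png

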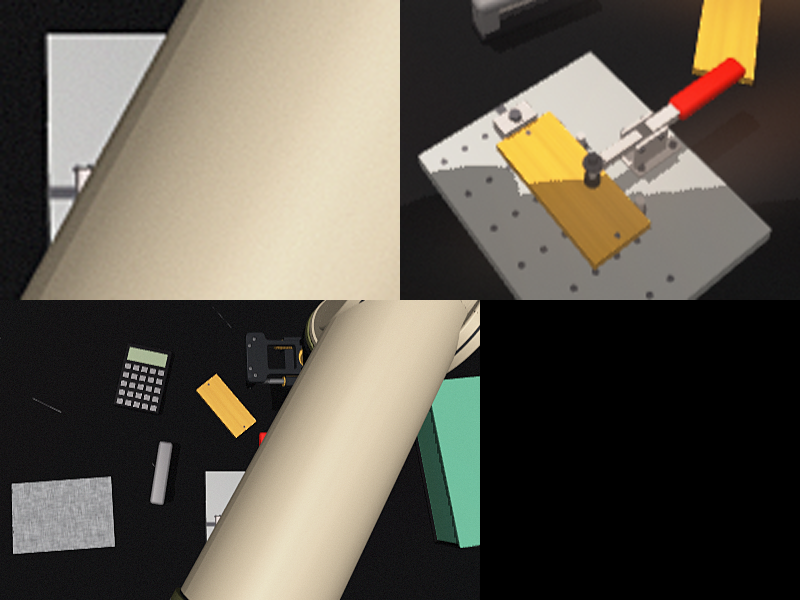

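The side view shows the handle level at 2.8°, which is 1.0 rad. The rubber tip presses on the blank at (592,180), and the blank is against the stop at (515,120) and along the pins. The stapler and calculator are where they were, and the robot is clear. Handing in.

```bash
python3 -c "
from bench import close_job
print(close_job())"
```

```text
the job is handed in; nothing more can be done
None
```

I loaded the blank, pushed it square against both pins, slid it to the end stop and clamped it. The job was handed in at about 32 s of the 72 s allowed.

**Last checks**
- **Pins:** pushed with up to 8.3 N. A second light push of 6.4 N, after the blank had reached the stop, met the same hard contact at x = 0.419. In the top view the blank's edge lay straight against both pins.
- **End stop:** the blank met it firmly, and I pressed with up to 6.1 N.
- **Clamp:** the handle measured 2.8°, which is about 1.0 rad, so it is past the locking point. The side view showed the rubber tip on the blank.
- **Surroundings:** the stapler and calculator looked unmoved, and the robot was clear of everything.

**What went wrong or disagreed**
- **Stray move:** an early one-row command lifted the arm up to 50 mm in free air. It touched nothing.
- **First grasp missed:** the real fingertips sit about 37 mm above the reported TCP. The fingers closed above the plate, so I measured the offset from depth and used it from then on.
- **Pressed too far at set-down:** I reached 29 N on the bed before easing off and letting go. The limits on the pins and stop were not involved.
- **Pressed hard on the handle:** the fingertips reached about 35 N vertically (about 38 N in all) against its end stop.
- **Final view limited:** in the last top picture the arm hid the blank, so the check after clamping rests on the side camera alone.

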